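Click the thick roll spindle into the bench roll holder

ROBOT

A 6-joint arm with a two-finger parallel gripper is mounted at the origin on the work surface. World frame = base frame: x ahead of the robot, y to its left, z up, the work surface at z = 0. Lengths are in mm, angles in degrees, forces in N, time in s.
With the tool pointing down it reaches from about 350 to 850 mm from the base axis. Payload 8.1 kg.
Tool frame: the origin (TCP) lies midway between the tips of the shut fingers; the grasp point (between the pads) lies 19 mm behind it; z points along the fingers, y is the line along which they close (so a half turn about z gives the same grasp; the last joint's range is limited). The gripper opens to 85 mm and grips with 20 to 120 N. Pads are 22 mm wide; open, the fingers measure 114 mm over their backs; the gripper's body (76 mm by 85 mm) begins 54 mm behind the grasp point. The pads swing forward as they close: fully open they stand 13 mm farther back than shut.
Start: joints at [67.472, 7.471, 85.268, -0, 87.261, -4.893], TCP at [181.756, 571.813, 231.292] pointing down, gripper open.
Joint ranges: [-169.43, 169.43], [-51.17, 129.36], [1.28, 143.12], [-76.62, 256.62], [0, 156.53], [-152.29, 152.29]. Speed limits (degrees/s): [136.94, 136.94, 159.86, 180, 180, 180].

INTERFACE

Orientations are given as [roll, pitch, yaw] about the fixed x, y, z axes, in that order (R = Rz(yaw) Ry(pitch) Rx(roll)).
In Python, from bench import r gives the robot as it stands.
- The arm moves only by the tool step_arm, never from a script. Its arguments are lists of equal length, an entry for each row: "delta_pos": the shift along the world's x, y, z in units of 200 mm (1.0 is 200 mm), a list of three; "spin": the turn about the world's z in units of 180 degrees (1.0 is 180 degrees). In form: {"delta_pos": [[dx, dy, dz], ...], "spin": [spin, ...]}. A call has 1 to 8 rows; each row shifts and turns the commanded pose from where the row before left it; what a row does not reach is not made up. A row lasts 1/8 s, in which the tool goes at most 62.5 mm and 10.7 degrees, less where a joint would pass 70% of its speed; a pose out of reach is approached as far as the arm can. A call with a number of a shift or a turn outside -1 to 1 is refused whole. A call with a gripper value outside its range is refused whole. "gripper" is the opening, from -1 (shut) to 1 (fully open), set as the call begins (left out, the last holds). The fingers move at their own pace and stop on an object; "squeeze" is the grip in N (left out, the last holds). Time passes only in rows, so rows that do not move let the fingers close. It gives the time, the measured TCP pose, the force, the opening and the grip force at its end, in the units of the state.
- r.sense(): the state, without advancing time (a new reading comes with each control period).
- r.snapshot(name): name is "side" or "top" or "wrist"; returns a dict with "pixels" (420x560x3 uint8, blue, green, red), "fx", "fy", "cx", "cy" (pixels), "camera_from_world" (4x4, takes a point from world to camera coordinates). Camera axes: x right, y up, looking along -z (the intrinsics and any distortion apply to the point x, -y, -z); pixel columns grow to the right and rows downward; lengths in mm; the calibration is good to about 2 mm. A picture is of the moment at which its call begins. There is no depth.
- r.hand_in(): hands the job in; it is judged then, once.
The state is a dict: "time": time; "joint_pos": joint angles; "qd": joint speeds; "joint_efforts": joint torques, N m; "tool_pos": TCP position; "tcp_rot": TCP orientation; "ft_force": force on the tool from outside, world axes, zero at the start; "wrist_torque": the same for the moment, N m; "finger_gap": finger opening in mm; "grip_force": force on a finger pad.
Only numpy, scipy, OpenCV 4.12 (cv2) and the standard library are available. Lean on these libraries where they do the work, as an engineer would, in place of code of your own. Each camera call takes 0.05 s, during which the arm holds its last target. There are 200 camera calls.

TASK

Take the thicker of the two roll spindles lying on the sign bench and press it down past the sprung jaw of the roll holder, until it sits fully home in both forks with the jaw closed over it. Let go of it there, and leave the slim spindle where it lies.

Things in the scene. Friction and masses are not known exactly. Their poses are not given: they have to be found in the camera images.
- spindle_center (a point): Middle of the thick roll spindle, on its axis: aluminium rod 20 mm thick, 200 mm long, 150 g, with a black square block (44 x 44 mm, 12 mm thick) centred 84 mm either side of the middle. It lies level on the blocks, so this point starts 22 mm above the bench. x runs along the rod. The bare rod between the blocks (156 mm) is free for gripping from above.
- slim_spindle_center (a point): Middle of the slim roll spindle, a bystander: the same length and square end blocks, but a rod only 8 mm thick. Also 22 mm above the bench, x along the rod.
- holder_seat (a point): Where the thick rod's middle is when home in the roll holder, 60 mm above the bench; x along the seated rod, z up. The fixed grey holder (base 170 x 100 x 8 mm) has two forks, 10 mm thick, 55 mm either side of this point along x. Fingers fit between them: that gap is open to the base but for the thin jaw shaft, 22 mm above the bench. The square blocks go outside the forks (18 mm play).
- jaw (a joint): Steel jaw, rad: 0 shut (sprung), opens away from the slot, to holder +y. Slots: 24 mm wide, floor 50 mm above the bench. On -y a fixed prong flares out from 68 to 94 mm; on +y a jaw arm per fork, its nose over the slot: underside 72 mm, slope above to 98 mm. Mouth at top 40 mm. A rod pressed straight down on the slopes (5 to 20 N) opens it to about 0.15; it snaps back over the seated rod.
Things that resemble listed ones, but are neither listed nor needed, are in the scene too. What is shaped like the part that bears holder_seat but green is not meant.

How it is judged (in metres and radians):
At the end, for the whole second after the job is handed in: The thick spindle is at rest, released, in both forks of the holder: its centre within 4 mm of the seat's height and 22 mm of it sideways, its rod within 0.1 rad of the seat's line, and the jaw is closed over it (below 0.05 rad). The slim spindle is within 40 mm of where it lay (z of spindle_center in the frame of holder_seat between -0.004 and 0.004 m and horizontal distance between spindle_center and holder_seat below 0.022 m and angle between the x axis of spindle_center and the x axis of holder_seat, either way round below 0.1 rad and value of joint jaw below 0.05 rad and distance of slim_spindle_center from where it was at the start of the episode below 0.04 m and linear speed of spindle below 0.02 m/s); the robot touches nothing.
It fails at once if the slim spindle is moved more than 40 mm from where it lay (distance of slim_spindle_center from where it was at the start of the episode above 0.04 m).
It also fails if it takes over 35 s, if anything falls off the work surface, if the arm or the gripper's body presses on something with over 40 N, if the wrist force passes 120 N, or if a joint passes its speed limit or range.

## Working session

There is one attempt and no reset: what is moved stays moved. The work goes in short steps, Python scripts to look and compute and a tool call to move; the robot and the scene stay as the last step left them, time stands still between calls to the robot, and variables do not carry over. Pictures are saved under pics/ and viewed, at most 10 in all, crops included, and the job is handed in when it is done.

Besides the shell and the picture viewer there is one more tool, called after ">>>" as name(argument=value, ...) on one line, values as JSON. step_arm: Moves the arm, as the interface text tells. Shifts and turns lie within -1 to 1; 1 stands for 200 mm of shift or 180 degrees of turn. Its arguments: {"type":"object","properties":{"delta_pos":{"type":"array","items":{"type":"array","items":{"type":"number","minimum":-1,"maximum":1}}},"spin":{"type":"array","items":{"type":"number","minimum":-1,"maximum":1}},"gripper":{"type":"number"},"squeeze":{"type":"number"}},"required":["delta_pos","spin"]}

```bash
mkdir -p pics; cat > h.py <<'E'
import numpy as np, cv2
from bench import r
def snap(n,f):
    s=r.snapshot(n); cv2.imwrite('pics/'+f+'.png',s['pixels']); np.savez('pics/'+f+'.npz',**s); return s
def load(f): return dict(np.load('pics/'+f+'.npz'))
def ray(s,u,v):
    M=np.array(s['camera_from_world']); R=M[:3,:3]; c=-R.T@M[:3,3]
    d=R.T@np.array([(u-s['cx'])/s['fx'],-(v-s['cy'])/s['fy'],-1]); return c,d
def onz(s,u,v,z):
    c,d=ray(s,u,v); return c+d*(z-c[2])/d[2]
def proj(s,p):
    q=np.array(s['camera_from_world'])@np.append(p,1); return s['cx']-s['fx']*q[0]/q[2], s['cy']+s['fy']*q[1]/q[2]
E
python3 - <<'E'
from h import *
a=snap('top','top0');b=snap('side','side0')
cv2.imwrite('pics/both.png',cv2.resize(np.hstack([a['pixels'],b['pixels']]),(800,300)))
print(a.keys(),r.sense())
E
```

```text
dict_keys(['pixels', 'fx', 'fy', 'cx', 'cy', 'camera_from_world']) {'time': 0.1, 'joint_pos': array([ 6.74717818e+01,  7.51349891e+00,  8.53216424e+01, -3.48456997e-04,
        8.72635858e+01, -4.89279704e+00]), 'qd': array([-0.05250637, -0.06491639, -0.17070338,  0.02641081, -0.03151997,
        0.11238156]), 'joint_efforts': array([ 6.59774087e-04, -5.70943201e+01, -5.01944876e+01, -2.89690552e-04,
        7.91603787e-03,  3.31187800e-05]), 'tool_pos': array([181.56169294, 571.34622344, 230.33440801]), 'tcp_rot': array([-1.79901603e+02, -8.07383876e-03,  1.62364589e+02]), 'ft_force': array([-0.3523031 , -0.70651924,  0.23939926]), 'wrist_torque': array([0.01289384, 0.03632605, 0.01930511]), 'grip_force': 0.0, 'finger_gap': 85.4427850925033}
```

View pics/top0.png

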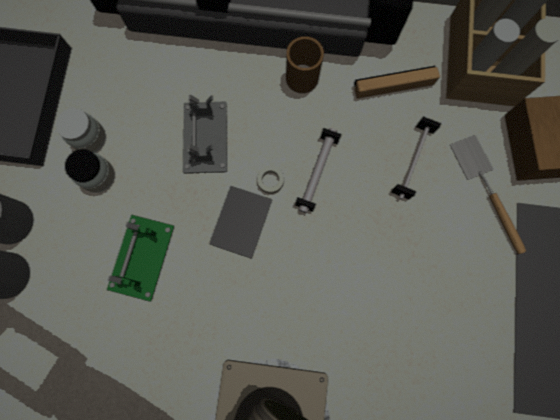

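View pics/side0.png

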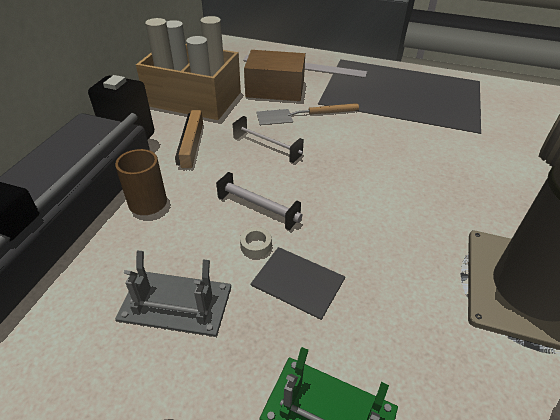

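The candidates are:
- Spindles: the thick one at top (318,170), the slim one at top (416,158).
- Holders: the grey one at top (205,137), the green decoy at (140,258).

I choose the thick spindle and the grey holder, and will check them in a close crop.

```bash
python3 - <<'E'
from h import *
a=load('top0');b=load('side0')
A=a['pixels'];B=b['pixels']
c1=cv2.resize(A[85:185,175:275],(400,400),interpolation=cv2.INTER_CUBIC)
c2=cv2.resize(B[240:340,110:240],(400,308),interpolation=cv2.INTER_CUBIC)
c2=cv2.copyMakeBorder(c2,0,92,0,0,cv2.BORDER_CONSTANT)
c=np.hstack([c1,c2]); c=np.clip(c.astype(float)*1.7,0,255).astype(np.uint8)
d1=cv2.resize(A[115:219,285:445],(308,200));d2=cv2.resize(B[110:235,210:310],(160,200))
d=np.hstack([d1,d2]);d=cv2.copyMakeBorder(d,0,0,0,800-d.shape[1],cv2.BORDER_CONSTANT)
cv2.imwrite('pics/crop1.png',np.vstack([c,d]))
# spindles: black blocks in top view
g=A.max(2); m=(g<40).astype(np.uint8)
n,l,st,ce=cv2.connectedComponentsWithStats(m)
for i in range(1,n):
    if 60<st[i,4]<1000 : print(ce[i],st[i],onz(a,*ce[i],22)[:2])
hsv=cv2.cvtColor(A,cv2.COLOR_BGR2HSV)
print(A[165,220],A[200,240],A[150,205],A[110,250])
E
```

```text
[483.29657795   8.25475285] [475   0  26  29 263] [ 980.65256756 -387.05708311]
[482.55234657  44.13357401] [473  30  28  34 277] [ 885.35631704 -388.55186833]
[304.69781931  52.49221184] [290  39  31  27 642] [811.80185022  23.77893643]
[532.84507042  68.64319249] [520  56  20  21 213] [ 836.88180792 -506.26990294]
[301.45626822  78.54227405] [286  61  35  32 686] [745.01174686  23.66118369]
[393.86842105  88.83684211] [360  82  64  15 190] [ 746.06766372 -190.35691485]
[201.         110.32743363] [190 100  22  19 226] [638.16489189 242.1123238 ]
[428.0372093  124.60465116] [416 117  24  16 215] [ 668.56285541 -273.40471695]
[330.2781457  135.07284768] [321 129  20  15 151] [615.92981519 -56.72241164]
[ 82.37555556 165.20666667] [ 65 149  35  34 900] [476.10124747 483.5251612 ]
[200.44736842 157.07894737] [189 149  24  15 190] [527.92564284 225.4139126 ]
[403.06451613 191.30107527] [392 185  23  14 186] [ 506.56753992 -228.29787246]
[304.792 203.656] [295 198  20  13 125] [451.82892526 -17.78659923]
[145.4875 233.4375] [133 230  23   9  80] [343.20397018 315.41038488]
[83 84 85] [63 64 64] [67 69 68] [117 123 121]
```

View pics/crop1.png

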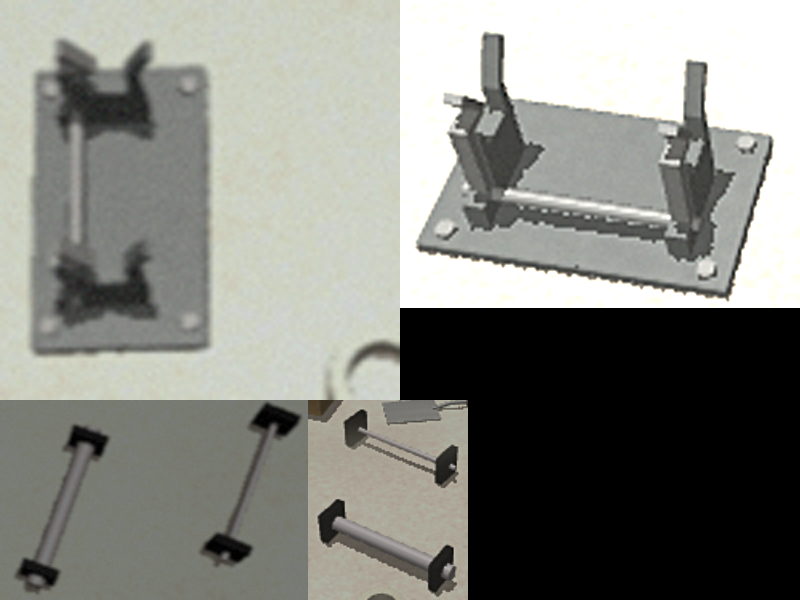

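The crop confirms the thick rod at top (318,170). The grey holder's jaw and shaft are on image-left (world +y), and its prongs are on the right. Next I measure both more closely.

```bash
python3 - <<'E'
from h import *
a=load('top0');A=a['pixels'].astype(int)
g=A.max(2)
m=np.zeros(g.shape,np.uint8); m[85:185,175:240]=(g[85:185,175:240]<100)
m=cv2.morphologyEx(m,cv2.MORPH_CLOSE,np.ones((5,5)));
m=cv2.morphologyEx(m,cv2.MORPH_OPEN,np.ones((25,25),np.uint8))
n,l,st,ce=cv2.connectedComponentsWithStats(m); i=1+st[1:,4].argmax()
ct=max(cv2.findContours((l==i).astype(np.uint8),0,1)[0],key=cv2.contourArea)
P=np.array([onz(a,*p[0],8)[:2] for p in ct],np.float32)
print('base',cv2.minAreaRect(P), st[i])
c,_=ray(a,0,0); print('cam',c)
# rod in top: rows 145..192, bright side edges
for y in range(142,196,6):
    row=g[y,295:350]; print(y,row.tolist())
E
```

```text
base ((582.0599365234375, 226.32208251953125), (170.93563842773438, 101.16355895996094), 8.572150230407715) [ 183  102   45   71 3143]
cam [249.45580454  17.13037456 964.27199797]
142 [124, 122, 121, 126, 125, 124, 124, 124, 122, 125, 124, 123, 124, 122, 123, 124, 123, 124, 123, 123, 124, 123, 121, 118, 117, 114, 102, 83, 73, 81, 99, 108, 118, 119, 119, 111, 102, 78, 41, 13, 0, 0, 25, 72, 110, 124, 125, 124, 121, 122, 123, 124, 124, 123, 123]
148 [123, 123, 125, 121, 126, 125, 125, 124, 124, 123, 123, 125, 123, 124, 128, 125, 125, 122, 124, 123, 123, 125, 124, 123, 122, 101, 81, 84, 100, 110, 120, 122, 117, 108, 97, 99, 113, 123, 125, 122, 123, 122, 124, 124, 123, 123, 124, 124, 122, 122, 122, 124, 121, 121, 123]
154 [125, 123, 123, 124, 125, 124, 122, 123, 123, 122, 123, 124, 123, 125, 123, 126, 125, 121, 125, 123, 124, 125, 120, 104, 79, 87, 104, 113, 121, 122, 118, 104, 95, 94, 111, 123, 124, 126, 124, 123, 123, 124, 123, 124, 124, 124, 123, 123, 124, 124, 126, 124, 123, 122, 122]
160 [124, 123, 125, 122, 123, 124, 125, 123, 122, 123, 123, 122, 125, 123, 123, 126, 124, 124, 122, 1
[... 853 characters left out ...]
114, 125, 124, 125, 123, 123, 125, 123, 124, 123, 124, 122, 124, 124, 122, 123, 124, 122, 122, 125, 123, 124, 123, 124, 124, 121, 125, 124, 124, 124]
184 [125, 125, 121, 124, 124, 122, 123, 123, 123, 125, 123, 116, 93, 75, 89, 106, 114, 120, 122, 116, 104, 92, 91, 110, 124, 124, 124, 125, 125, 122, 124, 125, 123, 123, 124, 126, 123, 124, 123, 124, 124, 123, 124, 124, 123, 125, 123, 124, 123, 124, 125, 123, 124, 122, 125]
190 [122, 127, 124, 121, 123, 124, 122, 125, 127, 120, 99, 81, 93, 107, 118, 124, 118, 116, 104, 93, 104, 120, 125, 123, 123, 124, 124, 122, 122, 123, 121, 123, 125, 125, 123, 125, 124, 122, 122, 124, 125, 124, 125, 126, 124, 122, 123, 124, 124, 125, 124, 124, 123, 123, 122]
```

>>> step_arm(delta_pos=[[0.25, -0.25, 0], [0.25, -0.25, 0], [0.25, -0.25, 0], [0.25, -0.25, 0], [0.25, -0.25, 0], [0.25, -0.25, 0], [0, 0, 0], [0, 0, 0]], spin=[0, 0, 0, 0, 0, 0, 0, 0])

```text
time: 1.1
tool_pos: [446.6, 306.6, 230.8]
tcp_rot: [-180.0, -0.1, 162.3]
ft_force: [-0.7, 0.7, -0.3]
finger_gap: 85.2
grip_force: 0.0
```

```bash
python3 - <<'E'
from h import *
w=snap('wrist','w1'); c,d=ray(w,280,210); print(c,d,w['fx'])
for p in ([582,226,60],[582,226,8],[534,-37,22]): print(proj(w,p))
E
```

```text
[374.76409018 328.4206799  373.45890032] [ 0.28294171 -0.06921494 -0.95687781] 357.43131714131874
(np.float64(239.27172095572382), np.float64(334.3724527367948))
(np.float64(243.2609207841993), np.float64(306.57084619378963))
(np.float64(13.913544088268225), np.float64(339.33834999690964))
```

View pics/w1.png

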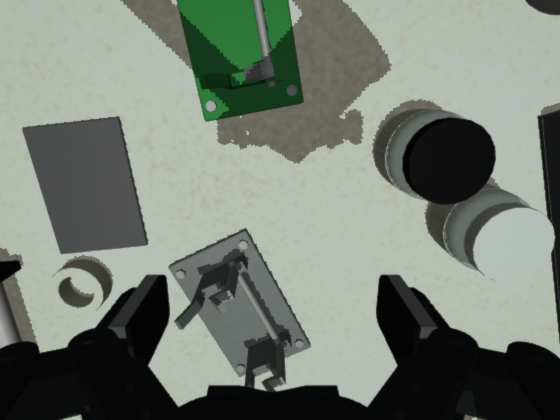

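The wrist view shows the grey holder at about (240,320), with prongs at image left (185,310) and the jaw shaft at (255,305). I'll move so it is more central, to locate the slot relative to the base.

>>> step_arm(delta_pos=[[0.2, -0.13, 0.1], [0.2, -0.13, 0.1], [0.2, -0.14, 0.1], [0, 0, 0], [0, 0, 0]], spin=[0.04, 0.05, 0.05, 0, 0])

```text
time: 1.78
tool_pos: [565.9, 228.1, 290.7]
tcp_rot: [180.0, -0.1, -172.4]
ft_force: [-0.1, -0.0, 0.6]
finger_gap: 85.5
grip_force: 0.0
```

```bash
python3 - <<'E'
from h import *
w=snap('wrist','w2'); print(r.sense()['tool_pos'],r.sense()['tcp_rot'])
t=np.radians(8.57);ux=np.array([np.cos(t),np.sin(t),0]);uy=np.array([-ux[1],ux[0],0])
H=np.array([582,226.3,0])
P=lambda x,y,z: proj(w,H+x*ux+y*uy+[0,0,z])
q=np.array([P(x,y,8) for x in(-85,85) for y in(-50,50)]); print(q)
x0,y0=np.maximum(q.min(0)-15,0).astype(int);x1,y1=(q.max(0)+15).astype(int)
im=np.clip(w['pixels'][y0:y1,x0:x1]*1.3,0,255).astype(np.uint8); k=min(800/im.shape[1],600/im.shape[0])
im=cv2.resize(im,None,fx=k,fy=k,interpolation=cv2.INTER_CUBIC)
D=lambda p,c:cv2.circle(im,(int((p[0]-x0+.5)*k),int((p[1]-y0+.5)*k)),3,c,-1)
for x in(-85,85):
  for y in(-50,50): D(P(x,y,8),(0,0,255))
for x in(-60,-50,50,60):
  for y in(-12,12): D(P(x,y,50),(0,255,0))
  D(P(x,-20,94),(255,0,0)); 
print(x0,y0,k); cv2.imwrite('pics/w2c.png',im)
E
```

```text
[565.56504276 228.20032939 290.47318781] [ 1.79987307e+02 -8.97450308e-02 -1.72383527e+02]
[[224.91098633 108.00267644]
 [312.41656505 106.31338873]
 [232.54703262 245.88161441]
 [310.51229965 244.53305778]]
209 91 3.5502958579881656
```

View pics/w2c.png

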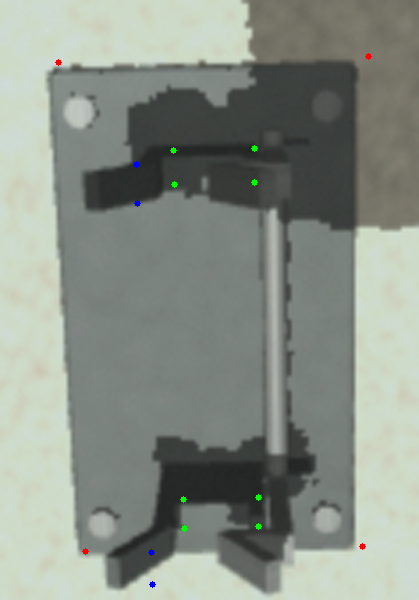

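Marks and picture agree to about 2–3 mm, which is a calibration offset. The slot is centred on the base, with the seat at about (582,225) and its axis at +8.6°. Now I go over the thick spindle.

>>> step_arm(delta_pos=[[-0.03, -0.265, -0.08], [-0.03, -0.265, -0.08], [-0.03, -0.265, -0.08], [-0.03, -0.265, -0.08], [-0.04, -0.265, -0.08], [0, 0, 0], [0, 0, 0]], spin=[-0.04, -0.04, -0.037, 0, 0, 0, 0])

```text
time: 2.7
tool_pos: [534.5, -36.9, 211.2]
tcp_rot: [180.0, -0.0, 166.5]
ft_force: [-0.5, 0.9, -0.1]
finger_gap: 85.5
grip_force: 0.0
```

```bash
python3 - <<'E'
from h import *
w=snap('wrist','w3'); s=r.sense(); print(s['tool_pos'],s['tcp_rot'])
t=np.radians(-13.4);u=np.array([np.cos(t),np.sin(t),0]);C=np.array([534,-37,22.])
for x in (-100,-84,0,84,100): print(x,proj(w,C+x*u))
im=w['pixels'].copy()
for x in (-70,0,70):cv2.circle(im,tuple(int(round(v)) for v in proj(w,C+x*u)),2,(0,0,255),-1)
cv2.imwrite('pics/w3c.png',im)
E
```

```text
[534.94252201 -36.60592625 211.55929261] [1.79963967e+02 1.40370600e-02 1.66583229e+02]
-100 (np.float64(273.23604765257), np.float64(70.58653098726441))
-84 (np.float64(273.2722539872256), np.float64(90.08865497958914))
0 (np.float64(273.4458063764908), np.float64(183.57064499062693))
84 (np.float64(273.5957283715913), np.float64(264.32439610729944))
100 (np.float64(273.62200017627487), np.float64(278.4754002703511))
```

View pics/w3c.png

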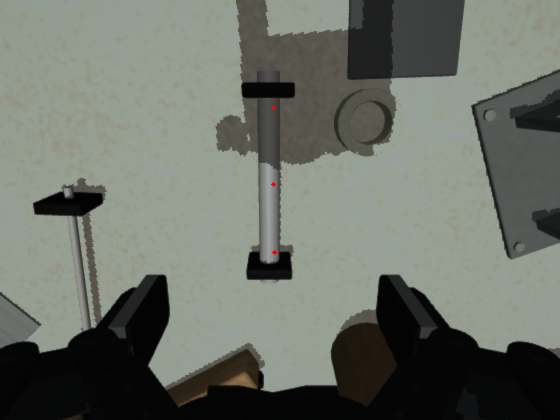

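The rod shows at col 269, with blocks at rows 90 and 262. It is about 2–3 mm to the tool's −y and parallel to the tool. Next I shift slightly and descend.

>>> step_arm(delta_pos=[[0, -0.01, -0.2], [0, 0, -0.2], [0, 0, -0.2], [0, 0, -0.2], [0, 0, -0.1], [0, 0, -0.08], [0, 0, 0], [0, 0, 0]], spin=[0, 0, 0, 0, 0, 0, 0, 0])

```text
time: 3.75
tool_pos: [535.9, -40.0, 16.5]
tcp_rot: [180.0, 0.1, 166.5]
ft_force: [0.3, 0.3, -0.5]
finger_gap: 85.6
grip_force: 0.0
```

>>> step_arm(delta_pos=[[0, 0, -0.05], [0, 0, 0], [0, 0, 0]], spin=[0, 0, 0])

```text
time: 4.12
tool_pos: [534.9, -40.4, 5.3]
tcp_rot: [-180.0, -0.0, 166.5]
ft_force: [0.3, 1.1, 1.4]
finger_gap: 85.1
grip_force: 0.0
```

>>> step_arm(delta_pos=[[0, 0, 0], [0, 0, 0], [0, 0, 0], [0, 0, 0], [0, 0, 0], [0, 0, 0], [0, 0, 0], [0, 0, 0]], spin=[0, 0, 0, 0, 0, 0, 0, 0], gripper=-1, squeeze=90)

```text
time: 5.12
tool_pos: [535.1, -40.4, 5.7]
tcp_rot: [-180.0, 0.0, 166.5]
ft_force: [-1.8, 0.1, 4.9]
finger_gap: 17.3
grip_force: 87.9
```

>>> step_arm(delta_pos=[[0, 0, 0.1], [0, 0, 0.25], [0, 0, 0.25], [0, 0, 0.15], [0, 0, 0], [0, 0, 0]], spin=[0, 0, 0, 0, 0, 0])

```text
time: 5.88
tool_pos: [533.9, -40.2, 153.5]
tcp_rot: [-180.0, -0.1, 166.5]
ft_force: [-0.8, -0.4, -2.7]
finger_gap: 17.3
grip_force: 88.0
```

>>> step_arm(delta_pos=[[0.04, 0.225, 0], [0.04, 0.22, 0], [0.04, 0.22, 0], [0.04, 0.22, 0], [0.04, 0.22, 0], [0.035, 0.22, 0], [0, 0, 0], [0, 0, 0]], spin=[0.02, 0.02, 0.02, 0.02, 0.02, 0.023, 0, 0])

```text
time: 6.88
tool_pos: [580.6, 224.1, 152.7]
tcp_rot: [-179.9, -0.2, -171.3]
ft_force: [0.2, -0.0, -1.8]
finger_gap: 17.5
grip_force: 88.3
```

```bash
python3 - <<'E'
from h import *
a=snap('top','t4');b=snap('side','s4');s=r.sense();print(s['tool_pos'],s['tcp_rot'],s['finger_gap'],s['ft_force'])
A=cv2.resize(a['pixels'][70:210,130:290],(400,350));B=cv2.resize(b['pixels'][180:340,90:270],(394,350))
cv2.imwrite('pics/c4.png',np.clip(np.hstack([A,B])*1.4,0,255).astype(np.uint8))
E
```

```text
[581.2462523  223.44705364 153.85501589] [-1.79961072e+02 -1.30935967e-01 -1.71430957e+02] 17.085126316161087 [ 0.39669535 -0.53061378 -1.2931369 ]
```

View pics/c4.png

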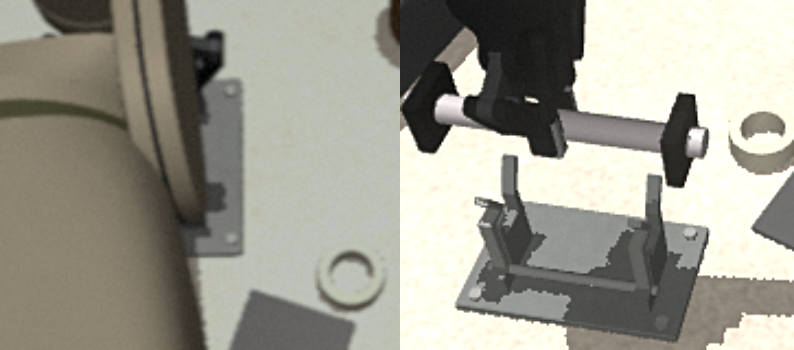

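The spindle is held level above the grey holder, with a block outside each fork. I check the held rod's end positions numerically: its near end is at side (226,245).

```bash
python3 - <<'E'
from h import *
b=load('s4');s0=load('side0')
t=np.radians(8.6);u=np.array([np.cos(t),np.sin(t),0]);n=np.array([-u[1],u[0],0])
C=np.array([581.2,223.5,153.9+16.3])
for x in (-100,-84,84,100): print(x,proj(b,C+x*u))
g=b['pixels'].max(2).astype(int)
m=np.zeros(g.shape,np.uint8);m[200:280,90:270]=g[200:280,90:270]<45
k,l,st,ce=cv2.connectedComponentsWithStats(m)
for i in range(1,k):
    if st[i,4]>60: print(ce[i],st[i])
# base corners in side view
H=np.array([582,225.,8])
for x in(-85,85):
    for y in(-50,50): print(x,y,proj(s0,H+x*u+y*n))
m=cv2.inRange(s0['pixels'],(40,40,40),(150,150,150));mm=np.zeros_like(m);mm[240:345,105:240]=m[240:345,105:240]
ct=max(cv2.findContours(mm,0,1)[0],key=cv2.contourArea)[:,0]
print(ct[ct[:,0].argmin()],ct[ct[:,0].argmax()],ct[ct[:,1].argmax()])
E
```

```text
-100 (np.float64(226.9343583858488), np.float64(245.5306676507709))
-84 (np.float64(215.81631070865564), np.float64(243.99260979701887))
84 (np.float64(102.67562503418878), np.float64(228.3408582275891))
100 (np.float64(92.23161180420098), np.float64(226.8960455195069))
[100.84570766 221.71461717] [ 90 200  27  50 862]
[146.84932249 220.90894309] [ 119  200   55   52 1845]
[216.8172043  243.60645161] [209 223  17  43 465]
-85 -50 (np.float64(231.7045380943847), np.float64(284.50318211964634))
-85 50 (np.float64(216.1157747311471), np.float64(335.9810244567245))
85 -50 (np.float64(139.03903541354316), np.float64(270.80419026274194))
85 50 (np.float64(114.2427546513631), np.float64(319.557906680633))
[115 317] [231 286] [216 337]
```

>>> step_arm(delta_pos=[[0.005, 0.005, -0.1], [0, 0, -0.1], [0, 0, -0.1], [0, 0, 0], [0, 0, 0]], spin=[0, 0, 0, 0, 0])

```text
time: 7.6
tool_pos: [583.1, 225.7, 95.4]
tcp_rot: [180.0, 0.0, -171.4]
ft_force: [-0.7, 0.1, -2.3]
finger_gap: 17.6
grip_force: 88.3
```

>>> step_arm(delta_pos=[[0, 0, -0.03], [0, 0, -0.03], [0, 0, -0.03], [0, 0, 0]], spin=[0, 0, 0, 0])

```text
time: 8.1
tool_pos: [582.7, 225.2, 76.6]
tcp_rot: [-180.0, -0.0, -171.4]
ft_force: [-0.5, -1.2, -2.0]
finger_gap: 17.5
grip_force: 88.2
```

>>> step_arm(delta_pos=[[0, 0, -0.025], [0, 0, -0.025], [0, 0, 0]], spin=[0, 0, 0])

```text
time: 8.48
tool_pos: [584.6, 225.1, 68.7]
tcp_rot: [-180.0, 0.2, -171.4]
ft_force: [2.6, -5.1, 4.1]
finger_gap: 17.4
grip_force: 89.0
```

>>> step_arm(delta_pos=[[0, 0, -0.025], [0, 0, -0.025], [0, 0, 0]], spin=[0, 0, 0])

```text
time: 8.85
tool_pos: [583.3, 225.0, 57.1]
tcp_rot: [-180.0, 0.0, -171.4]
ft_force: [3.4, -4.0, -2.6]
finger_gap: 17.5
grip_force: 88.2
```

>>> step_arm(delta_pos=[[0, 0, -0.025], [0, 0, -0.025], [0, 0, 0], [0, 0, 0]], spin=[0, 0, 0, 0])

```text
time: 9.35
tool_pos: [582.5, 226.0, 46.9]
tcp_rot: [180.0, -0.0, -171.3]
ft_force: [-0.5, -0.3, -4.1]
finger_gap: 17.2
grip_force: 88.0
```

Down to 3 mm short of home, with the jaw force gone. I press the rest of the way.

>>> step_arm(delta_pos=[[0, 0, -0.01], [0, 0, -0.01], [0, 0, 0], [0, 0, 0]], spin=[0, 0, 0, 0])

```text
time: 9.85
tool_pos: [583.2, 225.9, 43.7]
tcp_rot: [180.0, 0.0, -171.4]
ft_force: [-0.5, 1.5, 0.4]
finger_gap: 17.9
grip_force: 88.9
```

>>> step_arm(delta_pos=[[0, 0, 0], [0, 0, 0], [0, 0, 0], [0, 0, 0], [0, 0, 0], [0, 0, 0], [0, 0, 0], [0, 0, 0]], spin=[0, 0, 0, 0, 0, 0, 0, 0], gripper=1)

```text
time: 10.85
tool_pos: [582.9, 225.7, 43.3]
tcp_rot: [180.0, -0.0, -171.4]
ft_force: [-0.4, -0.0, -0.4]
finger_gap: 85.4
grip_force: 0.0
```

>>> step_arm(delta_pos=[[0, 0, 0.1], [0, 0, 0.2], [0, 0, 0.25], [-0.25, 0, 0.25], [-0.3, 0, 0], [-0.3, 0, 0], [0, 0, 0], [0, 0, 0]], spin=[0, 0, 0, 0, 0, 0, 0, 0])

```text
time: 11.85
tool_pos: [419.5, 226.0, 199.4]
tcp_rot: [180.0, 0.2, -171.3]
ft_force: [0.8, -0.2, 0.1]
finger_gap: 85.1
grip_force: 0.0
```

```bash
python3 - <<'E'
from h import *
a=snap('top','t5');b=snap('side','s5');s=r.sense();print(s['time'],s['tool_pos'],s['finger_gap'])
t=np.radians(8.6);u=np.array([np.cos(t),np.sin(t),0]);C=np.array([582.5,225.5,60])
for x in (-100,-84,84): print(proj(b,C+x*u))
B=b['pixels'][235:345,85:255];B=np.clip(cv2.resize(B,(795,515),interpolation=cv2.INTER_CUBIC)*1.4,0,255).astype(np.uint8)
q=proj(b,C-100*u);cv2.circle(B,(int((q[0]-84.5)*4.68),int((q[1]-234.5)*4.68)),4,(0,0,255),-1)
cv2.imwrite('pics/c5.png',B)
E
```

```text
11.95 [420.26005578 225.90001713 198.89670817] 85.68862480182504
(np.float64(230.6570370552315), np.float64(292.2500094029087))
(np.float64(220.77700581339332), np.float64(290.7700671868103))
(np.float64(119.88501588703451), np.float64(275.65733004020063))
```

View pics/c5.png

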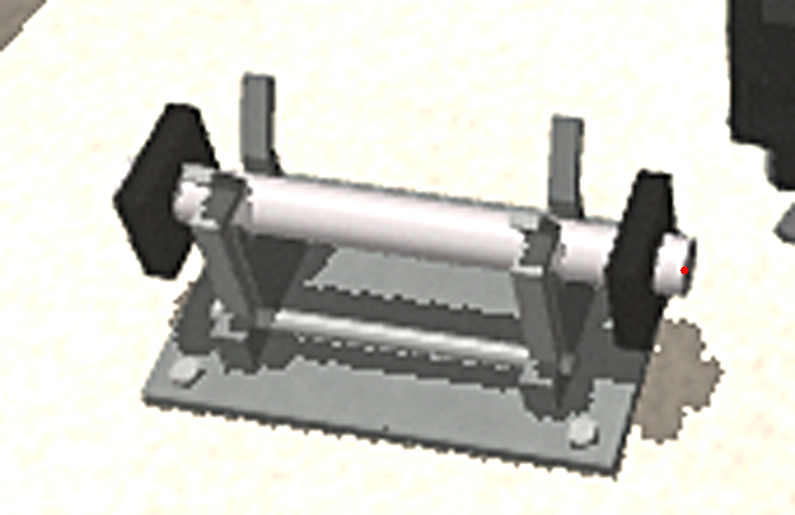

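The rod end is at its expected place for a 60 mm height, within about 1 px. The jaw arm's outer edge is at (127,281), the same as when it was shut at the start, and its noses lie over the rod. Handing in.

```bash
python3 -c "
from bench import r
print(r.hand_in())"
```

```text
the job is handed in; nothing more can be done
None
```

The thick spindle is pressed home in the grey holder with the jaw closed over it and released, the slim spindle was never touched, and the job is handed in; the hand-in gave no verdict.

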